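# Counter-hold the axle bolt of a wire-roller bracket while the nutrunner tightens its nut

### The job

Turn the indexing table by one of its upright posts on the robot's side, anticlockwise seen from above, to the next detent, so that the bracket with the loose roller comes to the nutrunner, which then starts by itself and spins nut and bolt together. Let go of the post, reach down into the narrow gap between that bracket and the hub, grip the hidden hexagon head of its bolt with both fingers and hold it from turning until the nut has run up tight against the roller. Finish while still gripping the head with the table in its detent, and leave the loose things lying around where they are.

Things in the scene. Friction and masses are not known exactly. Their poses are not given: they have to be found in the camera images.
- fixture: Assembly fixture at a varying place and yaw: grey base plate 340 x 320 x 12 mm, round indexing table, nutrunner. Origin: on the table's vertical turning axis, at bench height; +x points to the nutrunner (the working station), z up. The aluminium disc has 155 mm radius, top 71 mm above the bench; on it are four yellow brackets, 90 degrees apart, and four steel posts midway between them.
- runner: Nutrunner: blue level motor, 48 mm diameter, axis 123 mm above the bench along fixture +x, 130 to 435 mm from the turning axis, top 150 mm above the bench. This origin is that of the fixture, plus its slide's draw-back along +x: 15 mm between detents, 0 in a detent, where its socket sits on the nut.
- hub_top (a point): Centre of the top of the dark round hub in the middle of the table, 139 mm above the bench; hub radius 48 mm (its rim is 8 mm lower, with small screws).
- bracket_top (a point): Middle of the top edge of the bracket to be worked on, 153 mm above the bench (82 mm above the disc). Upright plate 60 mm wide, 6 mm thick, its back face 95 mm from the turning axis: 47 mm gap to the hub. White roller of 50 mm diameter on its outer face. At the start 90 degrees clockwise of fixture +x. The other three brackets are alike, their nuts already tight.
- turntable (a joint): Angle of the table, rad, growing anticlockwise from above. Starts at 0 in a detent; the next is at 1.571, a stop just beyond. A sprung follower drops into a V notch at each: leaving takes about 10 N at a post over the first 0.08 rad, then the table turns freely and from about 1.49 is drawn home. Let go, it stays. The nutrunner starts at about 1.50.
- post_b (a point): Point on the axis of a round steel post, 20 mm diameter, standing 80 mm above the disc (top 151 mm above the bench), 130 mm from the turning axis; the point is 131 mm above the bench. At the start 135 degrees clockwise of fixture +x, after the turn 45 degrees clockwise of it. The table may be turned by any post, but fingers on one that passes the nutrunner would strike it.
- post_c (a point): The same point on the next post, 90 degrees clockwise of post_b (135 degrees anticlockwise of fixture +x at the start); the turn brings it to where post_b stood.
- bolt: M20 bolt to hold; axis level, radial, 123 mm above the bench. Origin: centre of its head (30 mm across flats, 12.5 mm thick), 80 mm from the turning axis, 15 mm behind the bracket's back face, a 29 mm collar between; x outward along the bolt, y normal to two flats. Free, it spins with the nut at 4 rad/s (0.12 N m) and settles flats to the pads; the tight nut pulls 0.35 N m: grip with 20 N or more.
- nut (a joint): How far the nut has run along the bolt towards the roller, m: it starts anywhere from 0 to 0.0025 and is tight at 0.00625. It advances only while the head is held, about 1 mm a second, so it takes up to about 7 s.
- spare_roller: Bystander: white roller, 50 mm diameter, 14 mm high, lying flat on the base plate's far left corner. Origin: centre of its underside.
- spare_bolt: Bystander: M20 bolt standing on its head, 83 mm tall, on the base plate's far right corner. Origin: centre of its underside.
- spanner: Bystander: open spanner lying on the bench. Origin: on its underside, near the middle.
- wire_coil: Bystander: flat steel ring, 170 mm diameter, 14 mm high, on the bench. Origin: centre of its underside.
- mug: Bystander: blue mug, 80 mm diameter, 90 mm tall. Origin: centre of its underside.
- oil_bottle: Bystander: amber bottle with red cap, 60 mm diameter, 150 mm tall. Origin: centre of its underside.

How it is judged:
By the outcome, as a careful person would: the job done as asked, in the order asked, and still so for the second after the job is handed in, while the arm keeps its last pose, push and grip.
It also fails if it takes over 64 s, if anything falls off the work surface, if the arm or the gripper's body presses on something with over 40 N, if the wrist force passes 120 N, or if a joint passes its speed limit or range.

### The arm

A 6-joint arm with a two-finger parallel gripper is mounted at the origin on the work surface. World frame = base frame: x ahead of the robot, y to its left, z up, the work surface at z = 0. Lengths are in mm, angles in rad, forces in N, time in s.
With the tool pointing down it reaches from about 425 to 950 mm from the base axis. Payload 14.7 kg.
Tool frame: the origin (TCP) lies at the very end of the fingers, on their centre line; the grasp point (between the pads) lies 19 mm behind it; z points along the fingers, y is the direction in which the jaws open and shut (so a half turn about z gives the same grasp; the last joint's range is limited). The gripper opens to 85 mm and grips with 20 to 120 N. Pads are 22 mm wide; open, the fingers measure 114 mm over their backs; the gripper's body (76 mm by 85 mm) begins 54 mm behind the grasp point. The pads swing forward as they close: fully open they stand 13 mm farther back than shut.
Start: joints at [1.113, 0.48, 1.596, -0, 1.065, -0.047], TCP at [259.549, 595.925, 197.997] pointing down, gripper open.
Joint ranges: [-2.75, 2.75], [-0.82, 2.05], [0.23, 2.67], [-1.56, 4.7], [0.09, 2.69], [-2.92, 2.92]. Speed limits (rad/s): [1.89, 1.89, 2.39, 3.01, 3.01, 3.01].

### API

Orientations are given as a 3x3 rotation matrix whose columns are the frame's x, y, z axes.
In Python, from cell import readout, vision, robot gives the robot as it stands.
- The arm moves only by the shell command python3 -m inch 'ROWS' [FORCE]. ROWS is JSON, a list of rows, each a list of 3 entries, a list of its own where there are three numbers: the gripper's target within -1 to 1 (shut at 1, half-way at 0, fully open at -1), then the shift along the tool's x, y, z in m, then the turn, a rotation vector about the tool's x, y, z in rad. In form: [[hand, [x, y, z], [ax, ay, az]], ...]. A call has 1 to 20 rows; each row shifts and turns the pose as measured when the row begins, along the tool's axes as they then stand; what a row does not reach is not made up. A row lasts 1/12 s, in which the tool goes at most 41.7 mm and 7.16 degrees, less where a joint would pass 70% of its speed; a pose out of reach is approached as far as the arm can. A call is refused whole if a number of a shift passes 0.0417 or a number of a turn 0.125, either way. A call with a gripper value outside its range is refused whole. The fingers move at their own pace and stop on an object; FORCE is the grip in N (left out, the last holds). Time passes only in rows, so rows that do not move let the fingers close. It gives the time, the measured TCP pose, the force and the opening at its end, in the units of the state.
- readout.observe(): the state, without advancing time (a new reading comes with each control period).
- vision.camera(name): name is "scene" or "side" or "wrist"; returns a dict with "frame" (384x512x3 uint8, blue, green, red), "K" (3x3 intrinsics, pixels), "dist" ([k1, k2, p1, p2, k3] as OpenCV has them; the pictures are not rectified), "rvec" (rotation vector, rad) and "tvec" (3), from world to camera coordinates, as OpenCV has them. Camera axes: x right, y down, z forward; pixel columns grow to the right and rows downward; lengths in mm; the calibration is good to about 2 mm. A picture is of the moment at which its call begins. There is no depth.
- robot.sign_off(): hands the job in, once; it reports no verdict.
The state is a dict: "t": time; "joints": joint angles; "dq": joint speeds; "joint_torque": joint torques, N m; "ee_pos": TCP position; "ee_rot": TCP orientation; "wrist_force": force on the tool from outside, world axes, zero at the start; "wrist_torque": the same for the moment, N m; "opening": finger opening in mm.
Only numpy, scipy, OpenCV 4.12 (cv2) and the standard library are available. Lean on these libraries where they do the work, as an engineer would, in place of code of your own. Each camera call takes 0.05 s, during which the arm holds its last target. There are 200 camera calls.

## Working session

There is one attempt and no reset: what is moved stays moved. The work goes in short steps, Python scripts to look and compute and a shell command to move; the robot and the scene stay as the last step left them, time stands still between calls to the robot, and variables do not carry over. Pictures are saved under pics/ and viewed, about 8 in all and at most 12, crops included, and the job is handed in when it is done.

```bash
ls; mkdir -p pics
python3 - <<'E'
from cell import readout, vision
import cv2, numpy as np
s=readout.observe(); print(s)
a=[]
for n in ("scene","side"):
    c=vision.camera(n); cv2.imwrite(f"pics/{n}0.png",c["frame"]); np.savez(f"pics/{n}0.npz",**c)
    print(n,c["K"].tolist(),np.round(c["dist"],4),(-cv2.Rodrigues(np.array(c["rvec"],float))[0].T@np.array(c["tvec"],float).ravel()).round())
E
```

```text
pics
{'t': 0.0, 'joints': array([ 1.11338561e+00,  4.80825211e-01,  1.59685275e+00, -1.24370795e-06,
        1.06511376e+00, -4.66130851e-02]), 'dq': array([-0.0001894 ,  0.00145055, -0.0001962 , -0.00068751,  0.00029755,
        0.00072974]), 'joint_torque': array([-2.33903529e-05, -9.50658417e+01, -4.30166388e+01, -1.43612560e-04,
        1.24939723e-02, -3.55216127e-05]), 'ee_pos': array([259.36356236, 595.52651991, 197.38459232]), 'ee_rot': array([[-9.16802812e-01,  3.99339860e-01, -5.28562096e-04],
       [ 3.99340206e-01,  9.16802182e-01, -1.07627926e-03],
       [ 5.47856739e-05, -1.19781195e-03, -9.99999281e-01]]), 'wrist_force': array([ 0.50382396, -0.10592996, -0.40905858]), 'wrist_torque': array([ 0.03628935,  0.02729223, -0.02852762]), 'opening': 85.31273216553194}
scene [[466.5891069632067, 0.0, 258.0446853792514], [0.0, 466.5891069632067, 192.02154810797032], [0.0, 0.0, 1.0]] [0.0439 0.     0.     0.     0.    ] [1568. -592.  983.]
side [[476.6621012632528, 0.0, 246.8200347747474], [0.0, 476.6621012632528, 190.4358050552827], [0.0, 0.0, 1.0]] [-0.075  0.     0.     0.     0.   ] [  428. -1059.  1343.]
```

View pics/scene0.png

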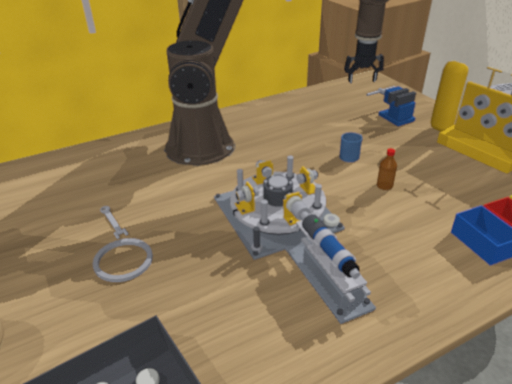

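View pics/side0.png

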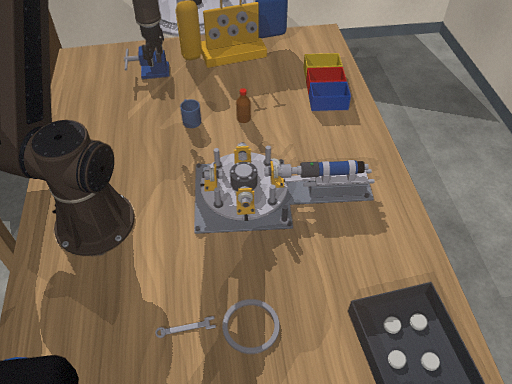

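The scene view shows the fixture ahead of the robot with the runner pointing roughly along world +x. In the side view the hub is near (244,176) and the runner runs along to (365,168). I'll zoom both views to get accurate pixels.

```bash
python3 - <<'E'
import cv2, numpy as np
a=cv2.imread("pics/side0.png")[135:237,185:325]; b=cv2.imread("pics/scene0.png")[145:265,210:350]
a=cv2.resize(a,None,fx=4.2,fy=4.2,interpolation=cv2.INTER_CUBIC)
cv2.imwrite("pics/z1.png",cv2.resize(a,(770,561)))
E
cat > h.py <<'E'
import cv2, numpy as np
def ray(c,uv):
    K=np.array(c["K"],float);d=np.array(c["dist"],float).ravel()
    R=cv2.Rodrigues(np.array(c["rvec"],float).ravel())[0];t=np.array(c["tvec"],float).ravel()
    p=cv2.undistortPoints(np.array([[uv]],float),K,d)[0,0]
    return -R.T@t, R.T@np.array([p[0],p[1],1.])
def plane(c,uv,z):
    o,v=ray(c,uv); return o+v*(z-o[2])/v[2]
def proj(c,P):
    return cv2.projectPoints(np.array(P,float).reshape(-1,3),np.array(c["rvec"],float),np.array(c["tvec"],float),np.array(c["K"],float),np.array(c["dist"],float))[0][:,0]
E
```

```text
(no output)
```

View pics/z1.png

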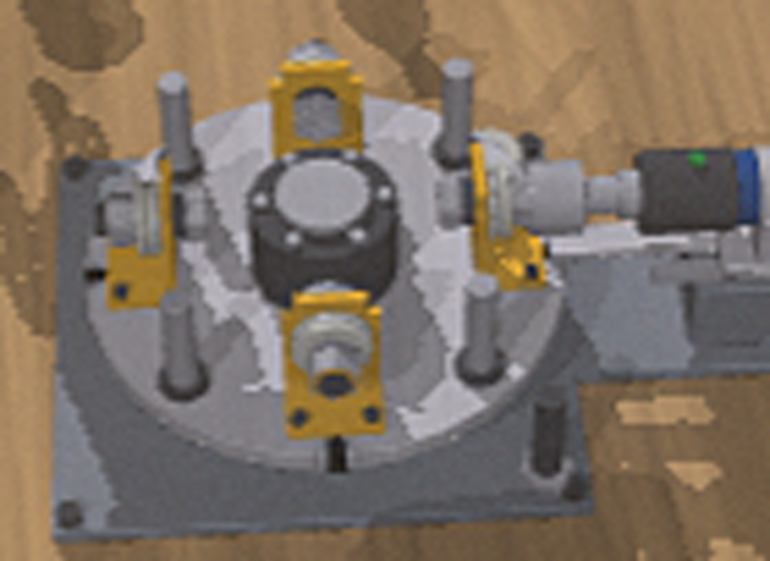

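The crop shows post tops at about (173,83), (457,69), (482,284) and (176,305), and the hub top centre at (320,195). The working bracket is at the bottom (335,300).

Run:
```python
from h import *
c=dict(np.load("pics/side0.npz")); 
f=lambda u,v:(185+u/5.5,135+v/5.5)
P=[plane(c,f(*p),151)[:2] for p in [(173,83),(457,69),(482,284),(176,305)]]
P=np.array(P); C=P.mean(0); print(P.round(),C.round(1), plane(c,f(320,195),139).round(1))
ang=[np.arctan2(*(p-C)[::-1]) for p in P]; off=np.array([135,45,-45,-135])*np.pi/180
y=[(a-o+np.pi)%(2*np.pi)-np.pi for a,o in zip(ang,off)]; print(np.degrees(y),np.linalg.norm(P-C,axis=1))
for uv in [(210,176)]: pass
sc=dict(np.load("pics/scene0.npz"))
yaw=np.mean(y)
pp=[[*(C+130*np.array([np.cos(yaw+o),np.sin(yaw+o)])),151] for o in off]+[[*C,139]]
print(proj(sc,pp).round(1))
a=cv2.imread("pics/scene0.png")[145:265,210:350].copy()
a=cv2.resize(a,None,fx=5.5,fy=5,interpolation=cv2.INTER_CUBIC)
for q in proj(sc,pp): cv2.circle(a,(int((q[0]-210)*5.5),int((q[1]-145)*5)),3,(0,0,255),-1)
cv2.imwrite("pics/z2.png",a)
```

```text
[[457. 141.]
 [639. 126.]
 [625. -56.]
 [442. -46.]] [540.6  41.5] [539.   41.1 139. ]
[-4.81389067 -4.20315804 -4.09324333 -3.61019392] [129.95439816 129.98327447 128.58509511 131.6221933 ]
[[288.8 157.2]
 [317.2 185.8]
 [263.  201.9]
 [238.3 170.6]
 [276.7 181.2]]
```

View pics/z2.png

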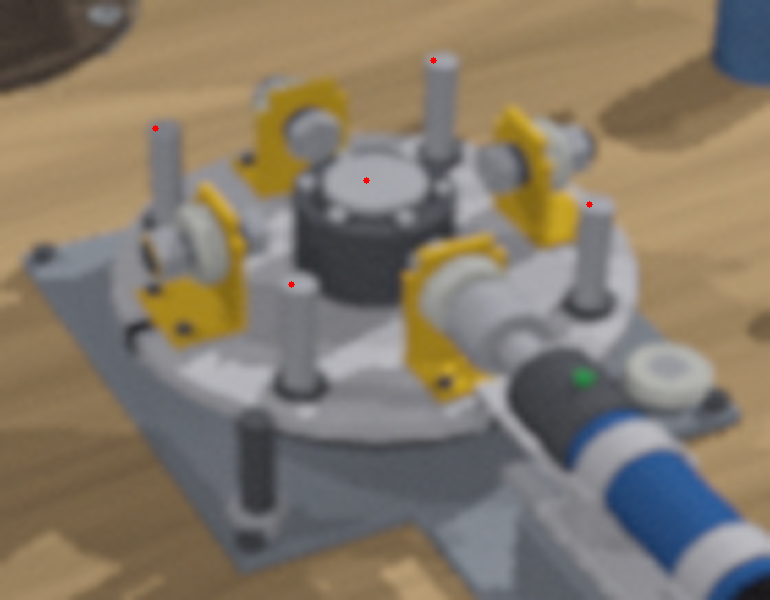

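In the scene view the projected points sit about 1.5 px (roughly 4 mm) off, along one direction. Averaging the two views gives a centre near (541.5, 43) and a yaw of -4.2°. The plan is to cage post_b with the jaws along the tangent. I'll start towards it now.

```bash
python3 -m inch '[[0.1,[-0.025,-0.0224,0],[0,0,0]],[0.1,[-0.025,-0.0224,0],[0,0,0]],[0.1,[-0.025,-0.0224,0],[0,0,0]],[0.1,[-0.025,-0.0224,0],[0,0,0]],[0.1,[-0.025,-0.0224,0],[0,0,0]],[0.1,[-0.025,-0.0224,0],[0,0,0]],[0.1,[-0.025,-0.0224,0],[0,0,0]],[0.1,[-0.025,-0.0224,0],[0,0,0]],[0.1,[-0.025,-0.0224,0],[0,0,0]],[0.1,[-0.025,-0.0224,0],[0,0,0]],[0.1,[-0.025,-0.0224,0],[0,0,0]],[0.1,[-0.025,-0.0224,0],[0,0,0]],[0.1,[-0.025,-0.0224,0],[0,0,0]]]' 40
python3 -m inch '[[0.1,[0,0,0],[0,0,0.119]],[0.1,[0,0,0],[0,0,0.119]],[0.1,[0,0,0],[0,0,0.119]],[0.1,[0,0,0],[0,0,0.119]],[0.1,[0,0,0],[0,0,0.119]],[0.1,[0,0,0],[0,0,0.119]],[0.1,[0,0,0],[0,0,0.119]],[0.1,[0,0,0],[0,0,0.119]],[0.1,[0,0,0],[0,0,0.119]],[0.1,[0,0,0],[0,0,0.119]],[0.1,[0,0,0],[0,0,0.119]],[0.1,[0,0,0],[0,0,0.119]],[0.1,[0,0,0],[0,0,0.119]],[0.1,[0,0,0],[0,0,0.119]],[0.1,[0,0,0],[0,0,0.119]],[0.1,[0,0,0],[0,0,0.119]],[0.1,[0,0,0],[0,0,0.119]]]'
cat >> h.py <<'E'
def go(target,yaw_deg):
    from cell import readout
    s=readout.observe(); R=s["ee_rot"]; d=np.array(target,float)-s["ee_pos"]
    y=np.degrees(np.arctan2(R[1,1],R[0,1]))
    print("t",round(s["t"],2),"pos",s["ee_pos"].round(1),"yawY",round(y,1),"z",R[:,2].round(3),"open",round(s["opening"],1),"F",s["wrist_force"].round(1))
    print("tool shift mm",(R.T@d).round(1),"tool z turn rad",round(-np.radians(yaw_deg-y),3))
E
python3 -c "
from h import *;go([442,-45,198],-49.2)"
```

```text
t: 1.18
ee_pos: [443.0, 185.9, 193.8]
ee_rot: [[-0.92, 0.391, -0.004], [0.391, 0.92, -0.003], [0.003, -0.004, -1.0]]
wrist_force: [0.3, -0.3, 0.7]
opening: 38.6
t: 2.6
ee_pos: [442.9, 176.4, 190.7]
ee_rot: [[0.81, 0.586, -0.011], [0.586, -0.81, -0.006], [-0.013, -0.001, -1.0]]
wrist_force: [-0.4, -0.8, 0.3]
opening: 38.5
t 2.6 pos [442.9 176.4 190.7] yawY -54.1 z [-0.011 -0.006 -1.   ] open 38.5 F [-0.4 -0.8  0.3]
tool shift mm [-130.6  178.9   -5.9] tool z turn rad -0.086
```

```bash
python3 -m inch '[[0.1,[0,0,-0.002],[0,0,-0.086]],[0.1,[-0.012,0.0189,-0.001],[0,0,0]],[0.1,[-0.012,0.0189,-0.001],[0,0,0]],[0.1,[-0.012,0.0189,-0.001],[0,0,0]],[0.1,[-0.012,0.0189,-0.001],[0,0,0]],[0.1,[-0.012,0.0189,-0.001],[0,0,0]],[0.1,[-0.012,0.0189,-0.001],[0,0,0]],[0.1,[-0.012,0.0189,-0.001],[0,0,0]],[0.1,[-0.012,0.0189,-0.001],[0,0,0]],[0.1,[-0.012,0.0189,-0.001],[0,0,0]],[0.1,[-0.012,0.0189,-0.001],[0,0,0]],[0.1,[0,0,0],[0,0,0]]]'
python3 - <<'E'
from h import *; from cell import vision
go([442,-45,198],-49.2)
c=vision.camera("wrist"); np.savez("pics/w1.npz",**c)
a=c["frame"].copy()
C=np.array([541.5,43]);y=np.radians(-4.2)
F=lambda r,d,z:[*(C+r*np.array([np.cos(y+np.radians(d)),np.sin(y+np.radians(d))])),z]
q=proj(c,[F(130,-135,151),F(0,0,139),F(130,-45,151),F(130,135,151)]); print(q.round(1))
for p in q: cv2.circle(a,tuple(int(round(x)) for x in p),2,(0,0,255),-1)
cv2.imwrite("pics/w1.png",a)
E
```

```text
t: 3.6
ee_pos: [471.2, -54.5, 202.3]
ee_rot: [[0.764, 0.645, -0.015], [0.645, -0.764, -0.007], [-0.016, -0.005, -1.0]]
wrist_force: [-0.5, 0.8, -0.9]
opening: 38.4
t 3.6 pos [471.2 -54.5 202.3] yawY -49.8 z [-0.015 -0.007 -1.   ] open 38.4 F [-0.5  0.8 -0.9]
tool shift mm [-16.1 -26.    4.7] tool z turn rad -0.011
[[216.7 211.1]
 [210.5  26.8]
 [407.6  24.3]
 [ 18.9  33.8]]
```

View pics/w1.png

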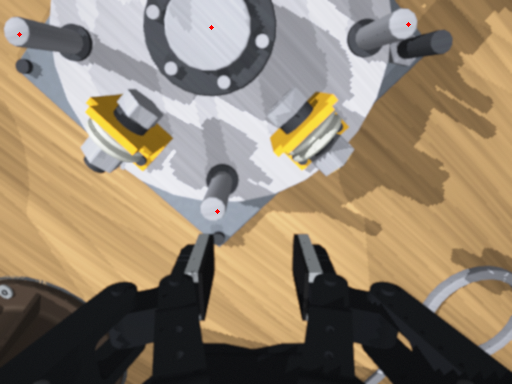

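The wrist view shows post_b's top at about (213,208), the other tops at (404,23) and (18,31), and the estimate lands within about 3 px of each. I'll refine from these pixels.

Run:
```python
from h import *
c=dict(np.load("pics/w1.npz"))
b,n,p=[plane(c,q,151)[:2] for q in [(213,208),(404,23),(18,31)]]
C=(n+p)/2; y=np.arctan2(*(n-p)[::-1]); print(b,n,p,C,np.degrees(y)+45, np.linalg.norm(b-C),np.degrees(np.arctan2(*(b-C)[::-1]))+135)
P=C+130*np.array([np.cos(np.radians(-139.2)),np.sin(np.radians(-139.2))]); print(P)
go([*P,200],-49.2); go([*P,112],-49.2)
```

```text
[443.23339363 -38.23360545] [625.34950469 -53.05684077] [457.7093355  142.85129645] [541.5294201   44.89722784] -4.446129838605877 128.73555943640525 -4.778158682787563
[443.12006286 -40.04745068]
t 3.65 pos [470.7 -53.2 202.1] yawY -49.9 z [-0.016 -0.006 -1.   ] open 38.4 F [-0.4  0.  -0. ]
tool shift mm [-12.6 -27.8   2.5] tool z turn rad -0.012
t 3.65 pos [470.7 -53.2 202.1] yawY -49.9 z [-0.016 -0.006 -1.   ] open 38.4 F [-0.4  0.  -0. ]
tool shift mm [-11.2 -27.3  90.5] tool z turn rad -0.012
```

```bash
python3 -m inch '[[0.1,[0,0,0],[-0.006,0.016,-0.012]],[0.1,[-0.004,-0.009,0],[0,0,0]],[0.1,[-0.004,-0.009,0],[0,0,0]],[0.1,[-0.004,-0.009,0],[0,0,0]],[0.1,[0,0,0],[0,0,0]],[0.1,[0,0,0],[0,0,0]]]'
python3 -c "
from h import *;go([442.8,-40.5,200],-49.4)"
```

```text
t: 4.15
ee_pos: [438.8, -36.7, 201.2]
ee_rot: [[0.757, 0.653, -0.003], [0.653, -0.757, 0.001], [-0.002, -0.003, -1.0]]
wrist_force: [0.4, 0.3, -0.0]
opening: 38.5
t 4.15 pos [438.8 -36.7 201.2] yawY -49.2 z [-0.003  0.001 -1.   ] open 38.5 F [ 0.4  0.3 -0. ]
tool shift mm [0.5 5.5 1.2] tool z turn rad 0.003
```

```bash
python3 -m inch '[[0.1,[0,0.005,0],[0,0,0]],[0.1,[0,0,0],[0,0,0]],[0.1,[0,0,0.01],[0,0,0]],[0.1,[0,0,0.01],[0,0,0]],[0.1,[0,0,0.01],[0,0,0]],[0.1,[0,0,0.01],[0,0,0]],[0.1,[0,0,0.015],[0,0,0]],[0.1,[0,0,0.015],[0,0,0]],[0.1,[0,0,0.015],[0,0,0]],[0.1,[0,0,0],[0,0,0]],[0.1,[0,0,0],[0,0,0]]]'
python3 -c "
from h import *;go([442.8,-40.5,112],-49.4)"
```

```text
t: 5.07
ee_pos: [448.2, -41.8, 114.1]
ee_rot: [[0.757, 0.653, 0.002], [0.653, -0.757, -0.0], [0.002, 0.002, -1.0]]
wrist_force: [-0.0, 0.4, 0.8]
opening: 38.3
t 5.07 pos [448.2 -41.8 114.1] yawY -49.2 z [ 0.002 -0.    -1.   ] open 38.3 F [-0.   0.4  0.8]
tool shift mm [-3.2 -4.5  2.1] tool z turn rad 0.003
```

```bash
python3 -m inch '[[0.1,[-0.001,0.005,0],[0,0,0]],[0.1,[-0.001,0.0065,0],[0,0,-0.05]],[0.1,[0,0.0065,0],[0,0,-0.05]],[0.1,[0,0.0065,0],[0,0,-0.05]],[0.1,[0,0.0065,0],[0,0,-0.05]],[0.1,[0,0.0065,0],[0,0,-0.05]],[0.1,[0,0.0065,0],[0,0,-0.05]],[0.1,[0,0.0065,0],[0,0,-0.05]],[0.1,[0,0.0065,0],[0,0,-0.05]],[0.1,[0,0.0065,0],[0,0,-0.05]],[0.1,[0,0.0065,0],[0,0,-0.05]]]'
cat >> h.py <<'E'
def arc(C=(541.5,44.5),yaw=-4.5):
    from cell import readout
    s=readout.observe(); d=s["ee_pos"][:2]-C; a=np.degrees(np.arctan2(d[1],d[0]))
    R=s["ee_rot"]; y=np.degrees(np.arctan2(R[1,1],R[0,1]))
    print("r",np.linalg.norm(d).round(1),"turned",round(a+135-yaw,1),"tool turned",round(y+45-yaw,1),"z",s["ee_pos"][2].round(1),"F tool",(R.T@s["wrist_force"]).round(1),"tilt",R[:2,2].round(3),"open",s["opening"].round(1))
E
python3 -c "
from h import *;arc()"
```

```text
t: 5.98
ee_pos: [503.1, -85.3, 121.8]
ee_rot: [[0.333, 0.943, -0.001], [0.943, -0.333, 0.005], [0.004, -0.002, -1.0]]
wrist_force: [-0.4, -1.0, -0.2]
opening: 38.4Traceback (most recent call last):
  File "<string>", line 2, in <module>
    from h import *;arc()
                    ~~~^^
  File "h.py", line 21, in arc
    print("r",np.linalg.norm(d).round(1),"turned",round(a+135-yaw,1),"tool turned",round(y+45-yaw,1),"z",s["ee_pos"][2].round(1),"F tool",(R.T@s["wrist_force"]).round(1),"tilt",R[:2,2].round(3),"open",s["opening"].round(1))
                                                                                                                                                                                                         ^^^^^^^^^^^^^^^^^^
AttributeError: 'float' object has no attribute 'round'
```

```bash
sed -i 's/s\["opening"\].round(1))$/round(s["opening"],1))/' h.py
python3 - <<'E'
from h import *; from cell import vision
arc()
c=vision.camera("side"); cv2.imwrite("pics/s2.png",cv2.resize(c["frame"][135:237,185:325],(770,561),interpolation=cv2.INTER_CUBIC))
E
```

```text
r 135.4 turned 33.0 tool turned 30.1 z 121.8 F tool [-1.1  0.   0.2] tilt [-0.001  0.005] open 38.4
```

View pics/s2.png

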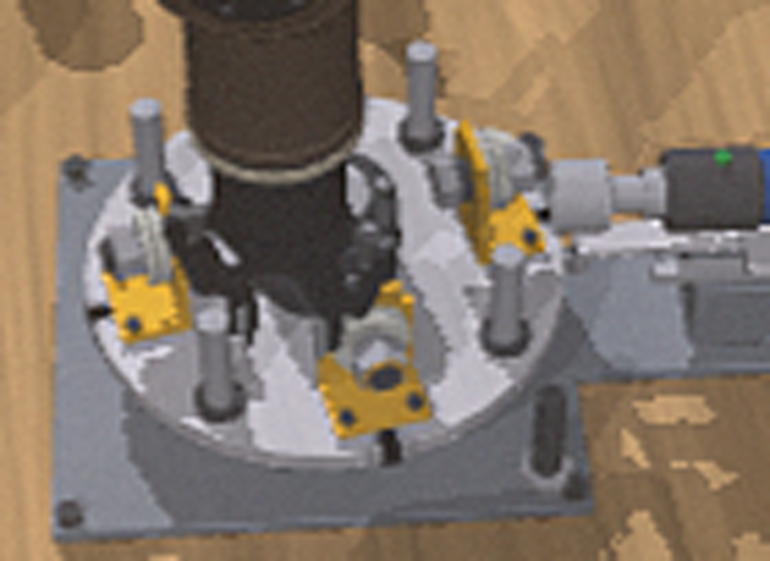

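Run:
```python
from h import *
c=dict(np.load("pics/side0.npz")); C=np.array([541.5,44.5])
for p,n in [((215,312),'b'),((508,256),'n'),((146,107),'c'),((421,51),'o')]:
    q=plane(c,(185+p[0]/5.5,135+p[1]/5.5),151)[:2]+[0,3]; d=q-C
    print(n,q.round(),np.linalg.norm(d).round(),np.degrees(np.arctan2(d[1],d[0])).round(1)+4.5)
go([503,-85,122],-15)
```

```text
b [464. -51.] 123.0 -124.4
n [644. -33.] 128.0 -32.6
c [438. 125.] 131.0 146.8
o [619. 149.] 130.0 58.1
t 6.03 pos [504.7 -85.9 122.1] yawY -19.2 z [ 0.001  0.004 -1.   ] open 38.6 F [ 1.2 -0.7  0.6]
tool shift mm [ 0.3 -1.9  0.1] tool z turn rad -0.073
```

The view shows the table only about 12.5° round: post_b is at crop (215,312), outside the trailing finger, so it slipped out of the open cage. I'll lift, re-centre over it, and grip it properly this time.

```bash
python3 -m inch '[[0,[0,0,-0.02],[0,0,0]],[0,[0,0,-0.02],[0,0,0]],[0,[0,0,-0.02],[0,0,0]],[0,[0,0,-0.015],[0,0,0]],[0,[0.004,-0.015,0],[0,0,0.1]],[0,[0.004,-0.015,0],[0,0,0.1]],[0,[0.004,-0.015,0],[0,0,0.1]],[0,[0,0,0],[0,0,0]],[0,[0,0,0],[0,0,0]]]'
python3 - <<'E'
from h import *; from cell import vision
c=vision.camera("wrist"); np.savez("pics/w2.npz",**c); cv2.imwrite("pics/w2.png",c["frame"])
C=np.array([541.5,44.5]);P=C+130*np.array([np.cos(np.radians(-127)),np.sin(np.radians(-127))]); print(P,proj(c,[*P,151]))
go([*P,190],-37)
E
```

```text
t: 6.78
ee_pos: [471.7, -58.4, 208.7]
ee_rot: [[0.612, 0.791, 0.011], [0.791, -0.612, 0.002], [0.008, 0.008, -1.0]]
wrist_force: [0.2, 0.2, -0.0]
opening: 42.6
[463.26404699 -59.32261631] [[244.39222763 200.71110925]]
t 6.83 pos [471.7 -58.5 208.6] yawY -37.7 z [ 0.011  0.002 -1.   ] open 42.9 F [ 0.6 -0.3 -0.1]
tool shift mm [-6.  -6.3 18.5] tool z turn rad -0.013
```

View pics/w2.png

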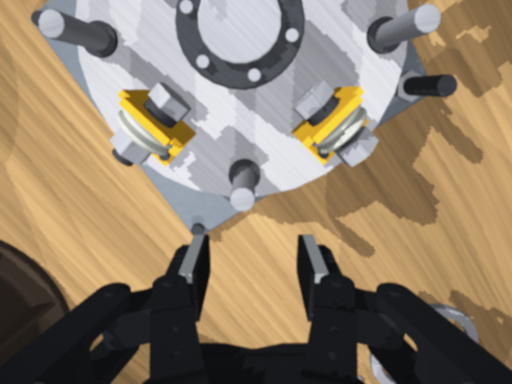

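Post_b's top is at (242,201), as predicted, so the estimate holds. I'll move over it, descend and grip.

```bash
python3 -m inch '[[0,[-0.006,-0.006,0],[0.005,-0.005,-0.01]],[0,[0,0,0],[0,0,0]],[0,[0,0,0],[0,0,0]]]' 80
python3 -c "
from h import *;go([463,-59.5,112],-37)"
```

```text
t: 7.08
ee_pos: [463.6, -60.7, 209.0]
ee_rot: [[0.6, 0.8, 0.004], [0.8, -0.6, 0.0], [0.003, 0.003, -1.0]]
wrist_force: [0.2, 0.1, -0.7]
opening: 43.0
t 7.08 pos [463.6 -60.7 209. ] yawY -36.9 z [ 0.004  0.    -1.   ] open 43.0 F [ 0.2  0.1 -0.7]
tool shift mm [ 0.3 -1.5 97. ] tool z turn rad 0.002
```

```bash
python3 -m inch '[[0,[0,0,0.016],[0,0,0]],[0,[0,0,0.016],[0,0,0]],[0,[0,0,0.016],[0,0,0]],[0,[0,0,0.016],[0,0,0]],[0,[0,0,0.016],[0,0,0]],[0,[0,0,0.016],[0,0,0]],[0,[0,0,0],[0,0,0]],[0,[0,0,0],[0,0,0]]]'
python3 -c "
from h import *;go([463,-59.5,112],-37);arc()"
python3 -m inch '[[1,[0,0,0],[0,0,0]],[1,[0,0,0],[0,0,0]],[1,[0,0,0],[0,0,0]],[1,[0,0,0],[0,0,0]],[1,[0,0,0],[0,0,0]],[1,[0,0,0],[0,0,0]]]' 80
python3 -c "
from h import *;arc()"
```

```text
t: 7.75
ee_pos: [467.0, -63.4, 109.5]
ee_rot: [[0.597, 0.802, 0.006], [0.802, -0.597, -0.0], [0.003, 0.005, -1.0]]
wrist_force: [0.0, 0.2, 0.5]
opening: 42.8
t 7.75 pos [467.  -63.4 109.5] yawY -36.6 z [ 0.006 -0.    -1.   ] open 42.8 F [0.  0.2 0.5]
tool shift mm [ 0.7 -5.5 -2.6] tool z turn rad 0.006
r 131.1 turned 14.9 tool turned 12.9 z 109.5 F tool [ 0.2 -0.1 -0.5] tilt [ 0.006 -0.   ] open 42.8
t: 8.25
ee_pos: [466.4, -63.3, 110.7]
ee_rot: [[0.596, 0.803, 0.005], [0.803, -0.596, 0.0], [0.003, 0.004, -1.0]]
wrist_force: [0.9, -0.0, -14.8]
opening: 15.5
r 131.4 turned 14.7 tool turned 12.9 z 110.7 F tool [ 0.5  0.7 14.8] tilt [0.005 0.   ] open 15.5
```

Run:
```python
from h import *; from cell import vision
arc()
c=vision.camera("wrist"); np.savez("pics/w3.npz",**c); 
s=vision.camera("side"); b=cv2.resize(s["frame"][150:230,190:290],(500,400),interpolation=cv2.INTER_CUBIC)
a=cv2.resize(c["frame"][100:320,100:400],(300,220))
o=np.zeros((400,800,3),np.uint8);o[:,:500]=b;o[:220,500:]=a;cv2.imwrite("pics/w3.png",o)
```

```text
r 131.4 turned 14.7 tool turned 12.9 z 110.7 F tool [ 0.5  0.7 14.8] tilt [0.005 0.   ] open 15.5
```

View pics/w3.png

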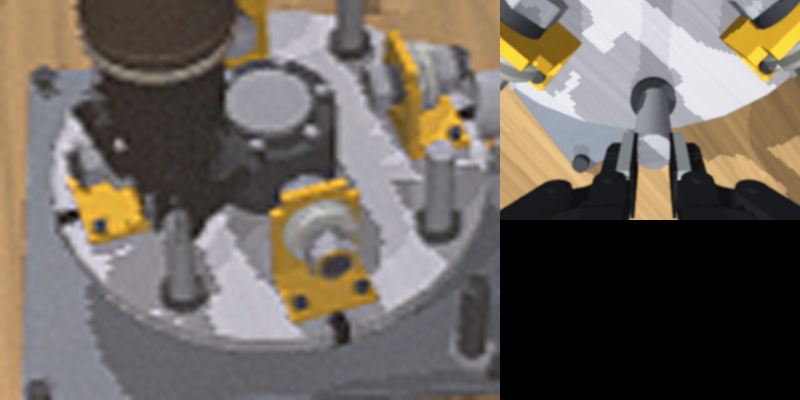

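Run:
```python
from h import *
c=dict(np.load("pics/w3.npz")); from cell import readout
s=readout.observe();R=s["ee_rot"];T=s["ee_pos"]
for uv in [(255,252)]:
    p=plane(c,uv,151); print(p, "in tool",(R.T@(p-T)).round(1))
for z in (0,-19,-40): print(z,[proj(c,T+R@np.array([x,y,z]))[0].round() for x,y in((-11,-8),(11,-8),(11,8),(0,0))])
a=c["frame"][180:330,170:340]; cv2.imwrite("pics/w3b.png",cv2.resize(a,None,fx=4,fy=4,interpolation=cv2.INTER_CUBIC))
```

```text
[468.97198762 -61.58008993 151.        ] in tool [  3.1   1.1 -40.3]
0 [array([239., 240.]), array([239., 206.]), array([266., 206.]), array([253., 223.])]
-19 [array([238., 256.]), array([237., 219.]), array([268., 219.]), array([253., 238.])]
-40 [array([236., 277.]), array([235., 237.]), array([270., 237.]), array([253., 257.])]
```

View pics/w3b.png

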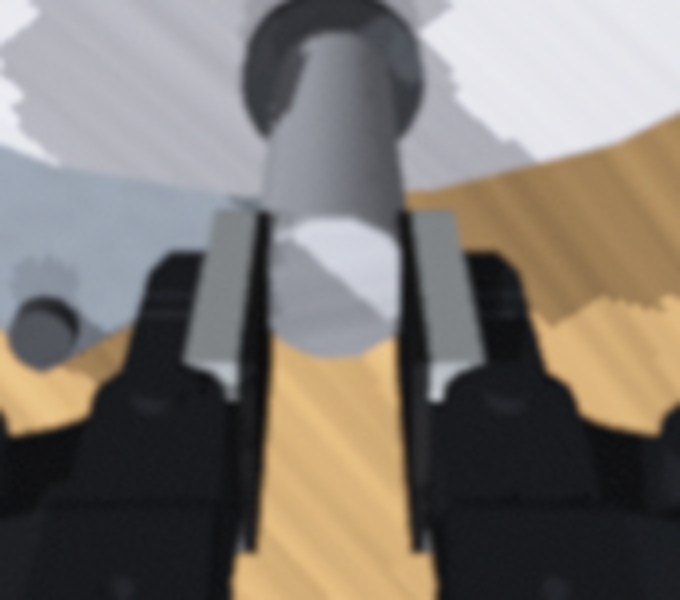

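The crop shows post_b squarely between the pads and gripped, so the opening reading just runs low. Now I'll turn the table with it.

```bash
python3 -m inch '[[1,[0,0.005,0],[0,0,-0.04]],[1,[0,0.005,0],[0,0,-0.04]],[1,[0,0.005,0],[0,0,-0.04]],[1,[0,0.005,0],[0,0,-0.04]],[1,[0,0.005,0],[0,0,-0.04]],[1,[0,0.005,0],[0,0,-0.04]]]' 80
python3 -c "
from h import *;arc()"
```

```text
t: 8.85
ee_pos: [491.4, -76.6, 110.7]
ee_rot: [[0.382, 0.924, 0.003], [0.924, -0.382, 0.004], [0.004, 0.001, -1.0]]
wrist_force: [1.4, 4.4, -13.8]
opening: 15.1
r 131.0 turned 27.0 tool turned 27.0 z 110.7 F tool [ 4.5 -0.4 13.8] tilt [0.003 0.004] open 15.1
```

```bash
python3 -m inch '[[1,[0,0.005,0],[0,0,-0.04]],[1,[0,0.005,0],[0,0,-0.04]],[1,[0,0.005,0],[0,0,-0.04]],[1,[0,0.005,0],[0,0,-0.04]],[1,[0,0.005,0],[0,0,-0.04]],[1,[0,0.005,0],[0,0,-0.04]],[1,[0,0.005,0],[0,0,-0.04]],[1,[0,0.005,0],[0,0,-0.04]],[1,[0,0.005,0],[0,0,-0.04]],[1,[0,0.005,0],[0,0,-0.04]],[1,[0,0.005,0],[0,0,-0.04]],[1,[0,0.005,0],[0,0,-0.04]]]' 80
python3 -c "
from h import *;arc()"
```

```text
t: 9.85
ee_pos: [552.8, -85.3, 110.7]
ee_rot: [[-0.106, 0.994, 0.002], [0.994, 0.106, 0.007], [0.007, 0.003, -1.0]]
wrist_force: [1.0, 1.3, -11.0]
opening: 15.1
r 130.3 turned 54.5 tool turned 55.6 z 110.7 F tool [ 1.1  1.1 11.1] tilt [0.002 0.007] open 15.1
```

```bash
python3 -m inch '[[1,[0,0.005,0],[0,0,-0.04]],[1,[0,0.005,0],[0,0,-0.04]],[1,[0,0.005,0],[0,0,-0.04]],[1,[0,0.005,0],[0,0,-0.04]],[1,[0,0.005,0],[0,0,-0.04]],[1,[0,0.005,0],[0,0,-0.04]],[1,[0,0.005,0],[0,0,-0.04]],[1,[0,0.005,0],[0,0,-0.04]],[1,[0,0.005,0],[0,0,-0.04]],[1,[0,0.005,0],[0,0,-0.04]],[1,[0,0.005,0],[0,0,-0.04]],[1,[0,0.005,0],[0,0,-0.04]],[1,[0,0.005,0],[0,0,-0.04]]]' 80
python3 -c "
from h import *;arc()"
```

```text
t: 10.93
ee_pos: [617.2, -61.1, 110.7]
ee_rot: [[-0.601, 0.799, 0.003], [0.799, 0.601, 0.011], [0.007, 0.009, -1.0]]
wrist_force: [1.2, 1.2, -10.6]
opening: 15.1
r 129.9 turned 85.1 tool turned 86.4 z 110.7 F tool [ 0.2  1.6 10.6] tilt [0.003 0.011] open 15.1
```

```bash
python3 -m inch '[[1,[0,0.005,0],[0,0,-0.03]],[1,[0,0.004,0],[0,0,-0.02]],[1,[0,0,0],[0,0,0]],[1,[0,0,0],[0,0,0]]]' 80
python3 -c "
from h import *;arc()"
```

```text
t: 11.27
ee_pos: [626.1, -54.1, 110.7]
ee_rot: [[-0.644, 0.765, 0.004], [0.765, 0.644, 0.012], [0.007, 0.01, -1.0]]
wrist_force: [-0.4, -2.4, -6.5]
opening: 15.0
r 129.9 turned 90.1 tool turned 89.6 z 110.7 F tool [-1.6 -1.9  6.4] tilt [0.004 0.012] open 15.0
```

In the detent. I'll release and lift.

```bash
python3 -m inch '[[0,[0,0,0],[0,0,0]],[0,[0,0,0],[0,0,0]],[0,[0,0,0],[0,0,0]],[0,[0,0,0],[0,0,0]],[0,[0,0,-0.015],[0,0,0]],[0,[0,0,-0.015],[0,0,0]],[0,[0,0,-0.015],[0,0,0]],[0,[0,0,-0.015],[0,0,0]],[0,[0,0,-0.015],[0,0,0]],[0,[0,0,0],[0,0,0]],[0,[0,0,0],[0,0,0]]]' 40
python3 - <<'E'
from h import *; from cell import vision
C=np.array([541.5,44.5]); y=np.radians(-4.5); e=np.array([np.cos(y),np.sin(y)])
H=C+79*e; print(H)
go([*H,185],85.5)
c=vision.camera("wrist"); np.savez("pics/w4.npz",**c)
E
```

```text
t: 12.18
ee_pos: [626.7, -57.0, 193.0]
ee_rot: [[-0.641, 0.767, 0.009], [0.767, 0.641, 0.01], [0.001, 0.013, -1.0]]
wrist_force: [0.4, -0.8, -0.6]
opening: 42.3
[620.25646936  38.30173144]
t 12.18 pos [626.7 -57.  193. ] yawY 39.9 z [ 0.009  0.01  -1.   ] open 42.3 F [ 0.4 -0.8 -0.6]
tool shift mm [77.2 56.   8.8] tool z turn rad -0.796
```

```bash
python3 -m inch '[[-0.3,[0.011,0.008,0],[0.013,-0.002,0]],[-0.3,[0.011,0.008,0],[0,0,0]],[-0.3,[0.011,0.008,0],[0,0,0]],[-0.3,[0.011,0.008,0],[0,0,0]],[-0.3,[0.011,0.008,0],[0,0,0]],[-0.3,[0.011,0.008,0],[0,0,0]],[-0.3,[0.005,0.004,0],[0,0,0]],[-0.3,[0,0,0],[0,0,-0.11]],[-0.3,[0,0,0],[0,0,-0.11]],[-0.3,[0,0,0],[0,0,-0.11]],[-0.3,[0,0,0],[0,0,-0.11]],[-0.3,[0,0,0],[0,0,-0.11]],[-0.3,[0,0,0],[0,0,-0.11]],[-0.3,[0,0,0],[0,0,-0.11]],[-0.3,[0,0,0],[0,0,0]],[-0.3,[0,0,0],[0,0,0]]]'
python3 - <<'E'
from h import *; from cell import vision
C=np.array([541.5,44.5]); y=np.radians(-4.5); e=np.array([np.cos(y),np.sin(y)]);n=np.array([-e[1],e[0]])
go([*(C+79*e),200],85.5)
c=vision.camera("wrist"); np.savez("pics/w5.npz",**c)
a=c["frame"].copy()
for P in [[*(C+95*e+30*n),153],[*(C+95*e-30*n),153],[*(C+80*e),138],[*C,139],[*(C+130*(e+n)/2**.5),151],[*(C+130*(e-n)/2**.5),151]]:
    q=proj(c,P)[0]; print(q.round(1)); cv2.circle(a,tuple(int(round(x)) for x in q),2,(0,0,255),-1)
cv2.imwrite("pics/w5.png",a)
E
```

```text
t: 13.57
ee_pos: [618.2, 45.1, 189.0]
ee_rot: [[-0.998, 0.066, -0.003], [0.066, 0.998, 0.001], [0.003, 0.001, -1.0]]
wrist_force: [-0.4, -0.6, 0.2]
opening: 55.3
t 13.57 pos [618.2  45.1 189. ] yawY 86.2 z [-0.003  0.001 -1.   ] open 55.3 F [-0.4 -0.6  0.2]
tool shift mm [ -2.5  -6.6 -11. ] tool z turn rad 0.013
[285.  226.4]
[201.3 225.4]
[243.8 199.3]
[244.3  87.7]
[369.6 222.1]
[117.1 219. ]
```

View pics/w5.png

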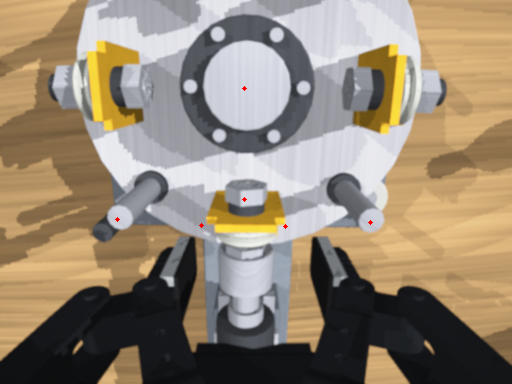

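The view shows the bolt head at (246,190), the collar below it, and the bracket's top edge spanning columns 207–284. The true place is about 2 mm towards the hub and 1.5 mm to +y of my prediction. The runner's socket is on the nut, so I'll correct and go down in stages.

```bash
python3 -m inch '[[-0.3,[0,-0.005,0.006],[0,-0.003,0.013]],[-0.3,[0,0,0.012],[0,0,0]],[-0.3,[0,0,0.01],[0,0,0]],[-0.3,[0,0,0],[0,0,0]],[-0.3,[0,0,0],[0,0,0]]]'
python3 -c "
from h import *;go([618.4,40,101],85.5)"
```

```text
t: 14.03
ee_pos: [617.3, 39.7, 157.3]
ee_rot: [[-0.996, 0.09, -0.001], [0.09, 0.996, 0.0], [0.001, 0.0, -1.0]]
wrist_force: [0.7, 0.5, -0.3]
opening: 55.2
t 14.03 pos [617.3  39.7 157.3] yawY 84.8 z [-0.001  0.    -1.   ] open 55.2 F [ 0.7  0.5 -0.3]
tool shift mm [-1.1  0.4 56.3] tool z turn rad -0.012
```

```bash
python3 -m inch '[[-0.3,[0,0,0.009],[0,0,-0.012]],[-0.3,[0,0,0.009],[0,0,0]],[-0.3,[0,0,0.009],[0,0,0]],[-0.3,[0,0,0],[0,0,0]],[-0.3,[0,0,0],[0,0,0]]]'
python3 -c "
from h import *;go([618.4,40,101],85.5)"
```

```text
t: 14.45
ee_pos: [616.9, 39.6, 126.6]
ee_rot: [[-0.997, 0.078, -0.002], [0.078, 0.997, 0.0], [0.002, 0.0, -1.0]]
wrist_force: [0.1, 0.0, 0.8]
opening: 55.4
t 14.45 pos [616.9  39.6 126.6] yawY 85.5 z [-0.002  0.    -1.   ] open 55.4 F [0.1 0.  0.8]
tool shift mm [-1.6  0.5 25.6] tool z turn rad 0.001
```

```bash
python3 -m inch '[[-0.3,[-0.001,0,0.009],[0,0,0]],[-0.3,[-0.001,0,0.009],[0,0,0]],[-0.3,[0,0,0.006],[0,0,0]],[-0.3,[0,0,0],[0,0,0]],[-0.3,[0,0,0],[0,0,0]]]'
python3 - <<'E'
from h import *; from cell import vision
go([618.4,40,101],85.5)
c=vision.camera("wrist"); np.savez("pics/w6.npz",**c); cv2.imwrite("pics/w6.png",cv2.resize(c["frame"][90:300,130:360],None,fx=2.6,fy=2.6,interpolation=cv2.INTER_CUBIC))
E
```

```text
t: 14.87
ee_pos: [619.3, 39.5, 100.0]
ee_rot: [[-0.997, 0.078, -0.002], [0.078, 0.997, 0.0], [0.002, 0.0, -1.0]]
wrist_force: [-0.1, 0.6, -0.0]
opening: 55.5
t 14.87 pos [619.3  39.5 100. ] yawY 85.5 z [-0.002  0.    -1.   ] open 55.5 F [-0.1  0.6 -0. ]
tool shift mm [ 0.9  0.4 -1. ] tool z turn rad 0.001
```

View pics/w6.png

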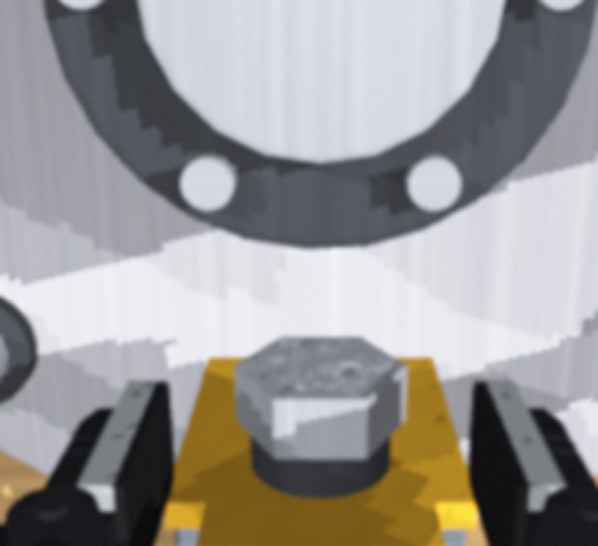

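The head is centred between the pads at crop (320,400), fingers free in the gap. I'll close on it and hold.

```bash
python3 -m inch '[[1,[0,0,0],[0,0,0]],[1,[0,0,0],[0,0,0]],[1,[0,0,0],[0,0,0]],[1,[0,0,0],[0,0,0]],[1,[0,0,0],[0,0,0]],[1,[0,0,0],[0,0,0]],[1,[0,0,0],[0,0,0]],[1,[0,0,0],[0,0,0]],[1,[0,0,0],[0,0,0]],[1,[0,0,0],[0,0,0]],[1,[0,0,0],[0,0,0]],[1,[0,0,0],[0,0,0]]]' 60
python3 - <<'E'
from h import *; from cell import vision,readout
go([618.4,40,101],85.5);print(readout.observe()["wrist_torque"].round(2))
c=vision.camera("side"); np.savez("pics/s7.npz",**c)
E
```

```text
t: 15.92
ee_pos: [619.6, 39.8, 101.1]
ee_rot: [[-0.997, 0.078, -0.0], [0.078, 0.997, 0.001], [0.001, 0.001, -1.0]]
wrist_force: [0.0, 1.1, -2.1]
opening: 16.9
t 15.92 pos [619.6  39.8 101.1] yawY 85.5 z [-0.     0.001 -1.   ] open 16.9 F [ 0.   1.1 -2.1]
tool shift mm [1.2 0.1 0.1] tool z turn rad 0.001
[-0.02  0.   -0.01]
```

```bash
python3 -m inch '[[1,[0,0,0],[0,0,0]],[1,[0,0,0],[0,0,0]],[1,[0,0,0],[0,0,0]],[1,[0,0,0],[0,0,0]]]' 60
python3 - <<'E'
from h import *; from cell import vision,readout
s=readout.observe();print(s["wrist_torque"].round(3),s["wrist_force"].round(2),s["opening"])
c=vision.camera("wrist"); np.savez("pics/w8.npz",**c)
d=vision.camera("side"); np.savez("pics/s8.npz",**d)
a=cv2.resize(c["frame"][150:310,170:330],(560,560),interpolation=cv2.INTER_CUBIC)
b=cv2.resize(d["frame"][145:205,240:300],(240,240),interpolation=cv2.INTER_CUBIC)
o=np.zeros((560,800,3),np.uint8);o[:,:560]=a;o[:240,560:]=b;cv2.imwrite("pics/w8.png",o)
E
```

```text
t: 16.3
ee_pos: [619.6, 39.8, 101.1]
ee_rot: [[-0.997, 0.078, -0.0], [0.078, 0.997, 0.001], [0.0, 0.001, -1.0]]
wrist_force: [1.0, 0.4, -2.1]
opening: 17.2
[ 0.024 -0.027 -0.007] [ 1.01  0.38 -2.1 ] 17.197980708717978
```

View pics/w8.png

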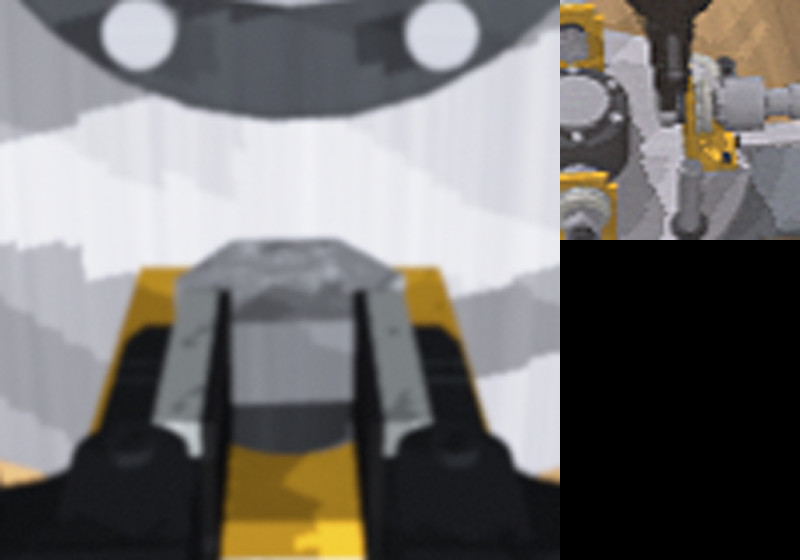

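The picture shows the head radially centred between the pads. However, it stands flat-up with its corners wider than the pads, so the pads are pinching only its upper slanted flats. Tip row and spacing in the images suggest the real finger ends are about 25–30 mm higher than the TCP value says, which would also explain slipping off the post. I'll open, go deeper in small force-checked steps, and re-grip.

```bash
python3 -m inch '[[-0.3,[0,0,0],[0,0,0]],[-0.3,[0,0,0],[0,0,0]],[-0.3,[0,0,0],[0,0,0]],[-0.3,[0,0,0],[0,0,0]],[-0.3,[0,0,0],[0,0,0]],[-0.3,[0,0,0.004],[0,0,0]],[-0.3,[0,0,0.004],[0,0,0]],[-0.3,[0,0,0],[0,0,0]],[-0.3,[0,0,0],[0,0,0]]]' 60
python3 -c "
from h import *;go([618.4,40,85],85.5)"
```

```text
t: 17.15
ee_pos: [620.1, 39.5, 92.6]
ee_rot: [[-0.997, 0.078, 0.001], [0.078, 0.997, 0.001], [-0.001, 0.001, -1.0]]
wrist_force: [0.0, 0.5, 0.5]
opening: 55.6
t 17.15 pos [620.1  39.5  92.6] yawY 85.5 z [ 0.001  0.001 -1.   ] open 55.6 F [0.  0.5 0.5]
tool shift mm [1.7 0.3 7.6] tool z turn rad 0.001
```

```bash
python3 -m inch '[[-0.3,[0.001,0,0.004],[0,0,0]],[-0.3,[0.001,0,0.004],[0,0,0]],[-0.3,[0,0,0],[0,0,0]],[-0.3,[0,0,0],[0,0,0]]]' 60
python3 - <<'E'
from h import *; from cell import vision
go([618.4,40,84],85.5)
E
python3 -m inch '[[1,[0,0,0],[0,0,0]],[1,[0,0,0],[0,0,0]],[1,[0,0,0],[0,0,0]],[1,[0,0,0],[0,0,0]],[1,[0,0,0],[0,0,0]],[1,[0,0,0],[0,0,0]],[1,[0,0,0],[0,0,0]],[1,[0,0,0],[0,0,0]],[1,[0,0,0],[0,0,0]]]' 60
```

```text
t: 17.48
ee_pos: [617.6, 39.7, 83.4]
ee_rot: [[-0.997, 0.078, -0.0], [0.078, 0.997, 0.0], [0.0, 0.0, -1.0]]
wrist_force: [0.1, -0.1, 0.1]
opening: 55.3
t 17.48 pos [617.6  39.7  83.4] yawY 85.5 z [-0.  0. -1.] open 55.3 F [ 0.1 -0.1  0.1]
tool shift mm [-0.8  0.4 -0.6] tool z turn rad 0.001
t: 18.23
ee_pos: [617.5, 39.7, 83.6]
ee_rot: [[-0.997, 0.078, -0.0], [0.078, 0.997, 0.0], [0.0, 0.0, -1.0]]
wrist_force: [-0.2, 0.8, 0.2]
opening: 28.2
```

Opening now 28.2 mm: the pads are across the flats, with no side load. I'll hold until the nut is tight.

```bash
for i in 1; do python3 -m inch '[[1,[0,0,0],[0,0,0]],[1,[0,0,0],[0,0,0]],[1,[0,0,0],[0,0,0]],[1,[0,0,0],[0,0,0]],[1,[0,0,0],[0,0,0]],[1,[0,0,0],[0,0,0]],[1,[0,0,0],[0,0,0]],[1,[0,0,0],[0,0,0]],[1,[0,0,0],[0,0,0]],[1,[0,0,0],[0,0,0]],[1,[0,0,0],[0,0,0]],[1,[0,0,0],[0,0,0]],[1,[0,0,0],[0,0,0]],[1,[0,0,0],[0,0,0]],[1,[0,0,0],[0,0,0]],[1,[0,0,0],[0,0,0]],[1,[0,0,0],[0,0,0]],[1,[0,0,0],[0,0,0]]]' 70; done
python3 - <<'E'
from h import *; from cell import vision,readout
go([618.4,40,84],85.5);s=readout.observe();print(s["wrist_torque"].round(3),s["ee_rot"][:,0])
for n in("wrist","side"): c=vision.camera(n);np.savez(f"pics/{n}9.npz",**c)
E
```

```text
t: 19.73
ee_pos: [617.5, 39.7, 83.7]
ee_rot: [[-0.997, 0.078, -0.0], [0.078, 0.997, 0.0], [0.0, 0.0, -1.0]]
wrist_force: [-0.2, -0.4, -0.3]
opening: 27.7
t 19.73 pos [617.5  39.7  83.7] yawY 85.5 z [-0.  0. -1.] open 27.7 F [-0.2 -0.4 -0.3]
tool shift mm [-0.9  0.4 -0.3] tool z turn rad 0.001
[-0.101  0.081 -0.044] [-9.96973390e-01  7.77431359e-02  2.54977090e-04]
```

The wrist moment of about -0.1 N m around the bolt axis matches the running torque, so the nut is being run up. Holding on until it steps up towards 0.35.

```bash
python3 -m inch '[[1,[0,0,0],[0,0,0]],[1,[0,0,0],[0,0,0]],[1,[0,0,0],[0,0,0]],[1,[0,0,0],[0,0,0]],[1,[0,0,0],[0,0,0]],[1,[0,0,0],[0,0,0]],[1,[0,0,0],[0,0,0]],[1,[0,0,0],[0,0,0]],[1,[0,0,0],[0,0,0]],[1,[0,0,0],[0,0,0]],[1,[0,0,0],[0,0,0]],[1,[0,0,0],[0,0,0]],[1,[0,0,0],[0,0,0]],[1,[0,0,0],[0,0,0]],[1,[0,0,0],[0,0,0]],[1,[0,0,0],[0,0,0]],[1,[0,0,0],[0,0,0]],[1,[0,0,0],[0,0,0]],[1,[0,0,0],[0,0,0]],[1,[0,0,0],[0,0,0]]]'
python3 -c "from cell import readout;print(readout.observe()['wrist_torque'].round(3))"
python3 -m inch '[[1,[0,0,0],[0,0,0]],[1,[0,0,0],[0,0,0]],[1,[0,0,0],[0,0,0]],[1,[0,0,0],[0,0,0]],[1,[0,0,0],[0,0,0]],[1,[0,0,0],[0,0,0]],[1,[0,0,0],[0,0,0]],[1,[0,0,0],[0,0,0]],[1,[0,0,0],[0,0,0]],[1,[0,0,0],[0,0,0]],[1,[0,0,0],[0,0,0]],[1,[0,0,0],[0,0,0]],[1,[0,0,0],[0,0,0]],[1,[0,0,0],[0,0,0]],[1,[0,0,0],[0,0,0]],[1,[0,0,0],[0,0,0]],[1,[0,0,0],[0,0,0]],[1,[0,0,0],[0,0,0]],[1,[0,0,0],[0,0,0]],[1,[0,0,0],[0,0,0]]]'
python3 -c "from cell import readout;print(readout.observe()['wrist_torque'].round(3))"
python3 -m inch '[[1,[0,0,0],[0,0,0]],[1,[0,0,0],[0,0,0]],[1,[0,0,0],[0,0,0]],[1,[0,0,0],[0,0,0]],[1,[0,0,0],[0,0,0]],[1,[0,0,0],[0,0,0]],[1,[0,0,0],[0,0,0]],[1,[0,0,0],[0,0,0]],[1,[0,0,0],[0,0,0]],[1,[0,0,0],[0,0,0]],[1,[0,0,0],[0,0,0]],[1,[0,0,0],[0,0,0]],[1,[0,0,0],[0,0,0]],[1,[0,0,0],[0,0,0]],[1,[0,0,0],[0,0,0]],[1,[0,0,0],[0,0,0]],[1,[0,0,0],[0,0,0]],[1,[0,0,0],[0,0,0]],[1,[0,0,0],[0,0,0]],[1,[0,0,0],[0,0,0]]]'
python3 -c "from cell import readout;print(readout.observe()['wrist_torque'].round(3))"
```

```text
t: 21.5
ee_pos: [617.4, 39.7, 83.6]
ee_rot: [[-0.997, 0.078, -0.0], [0.078, 0.997, 0.0], [0.0, 0.0, -1.0]]
wrist_force: [-0.5, -0.9, -0.5]
opening: 28.2
[-0.099  0.138  0.009]
t: 23.17
ee_pos: [617.5, 39.7, 83.7]
ee_rot: [[-0.997, 0.078, -0.0], [0.078, 0.997, 0.0], [0.0, 0.0, -1.0]]
wrist_force: [0.3, -0.2, -0.2]
opening: 27.9
[-0.351  0.103  0.073]
t: 24.83
ee_pos: [617.4, 39.6, 83.6]
ee_rot: [[-0.997, 0.078, -0.0], [0.078, 0.997, 0.0], [0.0, 0.0, -1.0]]
wrist_force: [0.1, 0.5, -0.3]
opening: 27.7
[-0.285  0.041 -0.045]
```

The moment has stepped to about -0.3 N m, so the nut is tight. I'll hold a little longer and compare the surroundings with the first pictures.

```bash
python3 -m inch '[[1,[0,0,0],[0,0,0]],[1,[0,0,0],[0,0,0]],[1,[0,0,0],[0,0,0]],[1,[0,0,0],[0,0,0]],[1,[0,0,0],[0,0,0]],[1,[0,0,0],[0,0,0]],[1,[0,0,0],[0,0,0]],[1,[0,0,0],[0,0,0]],[1,[0,0,0],[0,0,0]],[1,[0,0,0],[0,0,0]],[1,[0,0,0],[0,0,0]],[1,[0,0,0],[0,0,0]],[1,[0,0,0],[0,0,0]],[1,[0,0,0],[0,0,0]],[1,[0,0,0],[0,0,0]],[1,[0,0,0],[0,0,0]],[1,[0,0,0],[0,0,0]],[1,[0,0,0],[0,0,0]],[1,[0,0,0],[0,0,0]],[1,[0,0,0],[0,0,0]]]'
python3 - <<'E'
from h import *; from cell import vision,readout
a=[]
for i in range(4):
    d=vision.camera("side"); a.append(readout.observe()["wrist_torque"][0].round(2))
print(a)
o=np.load("pics/side0.npz")["frame"]; g=d["frame"]
for n,(x0,y0,x1,y1) in dict(ring=(215,292,285,360),spanner=(150,310,220,342),mug=(176,95,206,130),bottle=(232,85,256,126),bolt_corner=(277,195,296,226)).items():
    print(n,cv2.absdiff(o,g)[y0:y1,x0:x1].mean().round(1),end="  ")
# disc posts: angle of post c's new place in side view against post b's old
t=o[183:212,208:226]; r=cv2.matchTemplate(g[173:222,198:236],t,cv2.TM_CCOEFF_NORMED); print("\npost_c vs old post_b shift",np.array(cv2.minMaxLoc(r)[3])-10,r.max().round(2))
E
```

```text
t: 26.5
ee_pos: [617.5, 39.7, 83.7]
ee_rot: [[-0.997, 0.077, -0.0], [0.077, 0.997, 0.0], [0.0, 0.0, -1.0]]
wrist_force: [-0.3, 0.4, 0.2]
opening: 27.6
[np.float64(-0.28), np.float64(-0.24), np.float64(-0.31), np.float64(-0.33)]
ring 22.4  spanner 18.7  mug 5.7  bottle 23.7  bolt_corner 6.0  
post_c vs old post_b shift [0 0] 0.86
```

Run:
```python
from h import *; from cell import vision,robot
for cam in("side","scene"):
    o=np.load(f"pics/{cam}0.npz")["frame"]; g=vision.camera(cam)["frame"]
    B=dict(side=dict(ring=(218,295,284,356),spanner=(155,313,218,340),mug=(178,97,204,128),bottle=(234,87,254,124)),
           scene=dict(ring=(90,236,156,286),spanner=(98,204,130,240),mug=(338,131,364,163),bottle=(374,146,400,190),roller=(320,210,345,230)))[cam]
    for n,(x0,y0,x1,y1) in B.items():
        r=cv2.matchTemplate(g[y0-8:y1+8,x0-8:x1+8],o[y0:y1,x0:x1],cv2.TM_CCOEFF_NORMED); print(cam,n,np.array(cv2.minMaxLoc(r)[3])-8,r.max().round(2))
```

```text
side ring [0 0] 0.64
side spanner [0 0] 0.52
side mug [0 0] 0.98
side bottle [0 0] 0.48
scene ring [0 0] 0.64
scene spanner [0 0] 0.48
scene mug [0 0] 0.98
scene bottle [0 0] 0.99
scene roller [0 0] 1.0
```

All bystanders are at zero shift, and the low scores come from the arm's shadow or from it blocking the view. Handing in.

```bash
python3 -c "from cell import robot;print(robot.sign_off())"
```

```text
the job is handed in; nothing more can be done
None
```

I turned the table one detent anticlockwise by post_b, let go, gripped the bolt head behind the working bracket and held it until the nut was tight. I handed in at about 27 s, still gripping at 70 N.

**What went wrong on the way**
- **Slipped post:** with the fingers open around post_b, they slipped off it after about 12°. I re-centred, gripped the post and completed the turn.
- **First head grip too high:** it pinched only the upper slanted flats (17 mm opening). I opened, went 17 mm deeper and re-gripped across two flats (28 mm opening).
- **Possible cause:** the finger ends looked about 25–30 mm higher in the wrist images than the TCP value says. I did not measure this directly.

**Last checks**
- **Nut:** the wrist moment about the bolt axis was about 0.10 N m while the nut was running. It then rose to 0.24–0.35 N m and stayed there for over 3 s. The task gives 0.35 N m for a tight nut, so I take it as tight. I could not read the nut's position itself.
- **Table:** the gripped post read 90.1° when I let go. In the last side view post_c stood exactly where post_b began.
- **Forces:** the wrist force at the end was under 1 N, and the highest reading I saw was 15 N.
- **Loose things:** the ring, spanner, mug, bottle and spare roller showed no shift in the pictures. The ring and spanner matched only loosely (0.5–0.6), which I put down to the arm's shadow. The bottle matched loosely in the side view but 0.99 in the scene view. I had only a rough look at the corner where the spare bolt should be, and it was little changed.

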